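# Torque a clamp bolt under a dust drum until the wrench clicks

## Robot

A 6-joint arm with a two-finger parallel gripper is mounted at the origin on a cart in front of the work surface, level with it; the furniture and walls round the work are solid. World frame = base frame: x ahead of the robot, y to its left, z up, the work surface at z = 0. Lengths are in m, angles in degrees, forces in N, time in s.
With the tool pointing down it reaches from about 0.35 to 0.85 m from the base axis. Payload 8.1 kg.
Tool frame: the origin (TCP) lies between the finger pads; the fingertips stand 8 mm ahead of it and the grasp point (between the pads) lies 11 mm behind it (robot.tip_extent is the z of the fingertips in the tool frame, in m); z points along the fingers, y is the line along which they close (so a half turn about z gives the same grasp; the last joint's range is limited). The gripper opens to 85 mm and grips with 20 to 120 N. Pads are 22 mm wide; open, the fingers measure 114 mm over their backs; the gripper's body (76 mm by 85 mm) begins 54 mm behind the grasp point. The pads swing forward as they close: fully open they stand 13 mm farther back than shut.
Start: joints at [62.773, 7.471, 85.268, -0, 87.261, -4.893], TCP at [0.228, 0.555, 0.239] pointing down, gripper open.
Joint ranges: [-169.43, 169.43], [-51.17, 129.36], [1.28, 143.12], [-76.62, 256.62], [0, 156.53], [-152.29, 152.29]. Speed limits (degrees/s): [136.94, 136.94, 159.86, 180, 180, 180].

## Interface

Orientations are given as [roll, pitch, yaw] about the fixed x, y, z axes, in that order (R = Rz(yaw) Ry(pitch) Rx(roll)).
In Python, from station import observe, vision, close_job, robot gives the robot as it stands. The module is installed in compiled form; this text tells all that it offers.
- The arm moves only by the tool servo_tool, never from a script. Its argument "motion" is a list of rows, each a list of 7 numbers: the turn, a rotation vector about the tool's x, y, z in degrees, then the shift along the tool's x, y, z in cm, then the closure, from 0 (fully open) to 1 (shut). In form: [[rx, ry, rz, x, y, z, jaw], ...]. A call has 1 to 8 rows; each row shifts and turns the commanded pose from where the row before left it, along the tool's axes as they then stand; what a row does not reach is not made up. A row lasts 1/8 s, in which the tool goes at most 62.5 mm and 10.7 degrees, less where a joint would pass 70% of its speed; a pose out of reach is approached as far as the arm can. A call is refused whole if a number of a shift passes 6.25 or a number of a turn 10.7, either way. A call with a gripper value outside its range is refused whole. The fingers move at their own pace and stop on an object; the grip force is fixed at half the most. Time passes only in rows, so rows that do not move let the fingers close. It gives the time, the measured TCP pose, the force, the opening and the grip force at its end, in the units of the state.
- observe(): the state, without advancing time (a new reading comes with each control period).
- vision.get_image(name): name is "side" or "top"; returns (picture, depth): 384x512x3 uint8, blue, green, red; 384x512 float32, m along the optical axis (not along the pixel's ray), 0 where there is no reading.
- vision.camera_info(name): a dict with "K" (3x3 intrinsics, pixels), "k1" (the pictures are not rectified: a ray, as slopes to the right and down, at radius r is drawn at 1 + k1 r^2 times it, then the intrinsics apply), "position" and "orientation" of the camera in the world. Camera axes: x right, y down, z forward; pixel columns grow to the right and rows downward; lengths in m; the calibration is good to about 2 mm. A picture is of the moment at which its call begins. camera_info takes no time and is no camera call.
- close_job(): hands the job in; it is judged then, once.
The state is a dict: "time_s": time; "joints": joint angles; "joint_vel": joint speeds; "effort": joint torques, N m; "ee_pos": TCP position; "eef_rot": TCP orientation; "wrist_force": force on the tool from outside, world axes, zero at the start; "torque": the same for the moment, N m; "gripper_width": finger opening in m; "grip_force": force on a finger pad.
Only numpy, scipy, OpenCV 4.12 (cv2) and the standard library are available. Lean on these libraries where they do the work, as an engineer would, in place of code of your own. Each camera call takes 0.05 s, during which the arm holds its last target. There are 200 camera calls.

## Task

Tighten the bolt of the strap clamp under the clear dust drum: swing the click wrench that sits on it clockwise (seen from above) until its handle breaks away with a click, and stop there without forcing the handle on past the click. Then swing the handle back counter-clockwise until it rests against the red parking stop, handle straight again, and let go. Leave the bit box, the tape measure and the oil bottle where they are.

Things in the scene. Friction and masses are not known exactly. Their poses are not given: they have to be found in the camera images.
- clamp: the fixed clamping station: round green foot, 250 mm across, 12 mm thick, on the bench, in its middle a steel strap clamp holding a dark bar. Origin at the centre of the foot's underside; z up, x from its front towards its rear post (which carries the drum)
- rim (a point): foremost point of the lower edge of the fixed clear plastic dust drum that hangs over the wrench, concentric with the bolt: radius 136 mm (dark rim ring), underside 170 mm, top 220 mm above the bench. Only the last 26 mm of the handle (the ball knob) stick out from under it: a gripper upright over the knob would hit it, so lean it outwards, away from the bolt, by 25 to 35 degrees
- bolt_axis (a point): top of the drum's hose stub, 270 mm above the bench, exactly on the bolt's upright axis. The click wrench sits captive on the bolt and swings level about this axis, 90 mm above the bench. Its head is a one-way ratchet: clockwise the handle swings freely for an unknown angle (0.06 to 0.2 rad), then turns the bolt; counter-clockwise it swings freely and the bolt stays where it is
- handle_grip (a point): centre of the black ball knob ending the wrench handle: 24 mm in diameter, 150 mm from the bolt axis, 90 mm above the bench, the place to grasp. x points along the handle towards the bolt, z up. The knob revolves freely about its own upright pin, so the gripper need not turn with the handle. Inward of it a steel neck 10 mm thick, then, from 112 mm off the bolt axis, a red ring and an 18 mm tube
- knob: the ball knob itself (its yaw means nothing). Turning the bolt takes 9 to 13 N across the handle at the knob, growing as it tightens; the bolt turns 0.2 to 0.4 rad until the click, how far is not known beforehand. At the click, at about 12.5 N, the handle gives way at its upright breakaway pivot, 42 mm from the bolt axis, and the force falls to about a third
- handle (a joint): angle in rad by which the handle is bent clockwise out of line with the wrench head, at its pivot. 0 = straight (a spring brings it back there when the push ceases); clicked beyond 0.06; least force at about 0.11; then the force rises again, and from about 0.25 the handle is forced past the click and overtightens the bolt (hard stop at 0.32). 0.1 rad is 11 mm of travel at the knob
- park (a point): where the knob's centre is when the straight handle rests against the parking stop, at the counter-clockwise end of its swing (front right, seen from the robot). The stop is a solid upright post on the foot, 85 mm from the bolt axis, 106 mm tall, with a red sleeve 18 mm thick. The handle stays where it is left
- bit_box: red and black bit box, 60 x 110 x 42 mm, loose on the bench to the left of the station; origin at the centre of its underside; leave alone
- tape_measure: yellow and black tape measure, 62 x 94 x 38 mm, loose on the bench to the right of the station; origin at the centre of its underside; leave alone
- oil_bottle: red bottle, 48 mm thick, 130 mm tall, standing loose on the bench to the left and behind the station; origin at the centre of its underside; leave alone

How it is judged (in metres and radians):
On the way:
1. the wrench clicks: its handle breaks away by more than 0.06 rad (value of joint handle above 0.06 rad), for 0.05 s.
At the end, for the whole second after the job is handed in: after the click, the handle is straight again (bent less than 0.04 rad) and rests at the red parking stop, its grip point within 20 mm of the parked place, let go (horizontal distance between handle_grip and park below 0.02 m and value of joint handle below 0.04 rad); the robot touches nothing.
It fails at once if the handle is forced on past the click (bent by more than 0.25 rad) (value of joint handle above 0.25 rad).
It fails at once if the bit box is moved by more than 20 mm (distance of bit_box from where it was at the start of the episode above 0.02 m).
It fails at once if the tape measure is moved by more than 20 mm (distance of tape_measure from where it was at the start of the episode above 0.02 m).
It fails at once if the oil bottle is moved by more than 20 mm (distance of oil_bottle from where it was at the start of the episode above 0.02 m).
It also fails if it takes over 43 s, if anything falls off the work surface, if the arm or the gripper's body presses on something with over 40 N, if the wrist force passes 120 N, or if a joint passes its speed limit or range.

## Working session

There is one attempt and no reset: what is moved stays moved. The work goes in short steps, Python scripts to look and compute and a tool call to move; the robot and the scene stay as the last step left them, time stands still between calls to the robot, and variables do not carry over. Pictures are saved under pics/ and viewed, at most 10 in all, crops included, and the job is handed in when it is done.

Besides the shell and the picture viewer there is one more tool, called after ">>>" in YAML: its name, and indented under it one key for each argument. servo_tool: Moves the arm, as the interface text tells. Its arguments: {"type":"object","properties":{"motion":{"type":"array","items":{"type":"array","items":{"type":"number"}}}},"required":["motion"]}

```bash
mkdir -p pics; cat > h.py <<'E'
import numpy as np, cv2
from scipy.spatial.transform import Rotation as R
from station import observe, vision, close_job, robot
def grab(n,f):
    im,d=vision.get_image(n); cv2.imwrite(f'pics/{f}.png',im); np.save(f'pics/{f}.npy',d); return im,d
def rot(c):
    o=np.array(c['orientation'],float)
    return o if o.shape==(3,3) else (R.from_euler('xyz',o,degrees=True).as_matrix() if o.size==3 else R.from_quat(o).as_matrix())
def ray(n,u,v):
    c=vision.camera_info(n);K=np.array(c['K']);k=c['k1']
    p=np.array([(u-K[0,2])/K[0,0],(v-K[1,2])/K[1,1]]);q=p.copy()
    for _ in range(20): q=p/(1+k*(q@q))
    return np.array(c['position']),rot(c)@np.r_[q,1]
def plane(n,u,v,z):
    o,d=ray(n,u,v); return o+d*(z-o[2])/d[2]
def tri(a,b):
    (o1,d1),(o2,d2)=ray('top',*a),ray('side',*b)
    s=np.linalg.lstsq(np.c_[d1,-d2],o2-o1,rcond=None)[0]
    p,q=o1+d1*s[0],o2+d2*s[1]; return (p+q)/2,np.linalg.norm(p-q)
E
python3 - <<'E'
from h import *
for n in('top','side'):
    print(vision.camera_info(n)); im,d=grab(n,n+'0')
print(observe(), robot.tip_extent)
E
```

```text
{'K': array([[356.35732133,   0.        , 248.69927347],
       [  0.        , 356.35732133, 195.7269316 ],
       [  0.        ,   0.        ,   1.        ]]), 'k1': 0.0278217915923508, 'position': array([0.14428988, 0.10354993, 0.87196198]), 'orientation': array([-142.20949694,    0.318516  , -106.58648755])}
{'K': array([[421.18491128,   0.        , 254.61043032],
       [  0.        , 421.18491128, 193.70191029],
       [  0.        ,   0.        ,   1.        ]]), 'k1': -0.10407360937247044, 'position': array([0.32023775, 0.69856743, 0.94982566]), 'orientation': array([-133.03644446,   -1.21705238, -153.63699646])}
{'time_s': 0.1, 'joints': array([ 6.27734363e+01,  7.51142996e+00,  8.53230694e+01, -4.56776015e-05,
        8.72627741e+01, -4.89188163e+00]), 'joint_vel': array([ 0.03023514, -0.13708495, -0.15349157,  0.02931512,  0.06823934,
        0.04795838]), 'effort': array([ 1.49786421e-03, -5.70953000e+01, -5.01942766e+01, -4.90937032e-05,
        8.26100382e-03,  6.51996788e-05]), 'ee_pos': array([0.22775356, 0.55456502, 0.23834228]), 'eef_rot': array([-1.79903077e+02, -8.24960721e-03,  1.57665313e+02]), 'wrist_force': array([-0.4548107 ,  0.58889935, -1.32500803]), 'torque': array([ 0.01660467, -0.05395493, -0.01751357]), 'grip_force': 0.0, 'gripper_width': 0.08523093352493362} 0.008
```

View pics/top0.png

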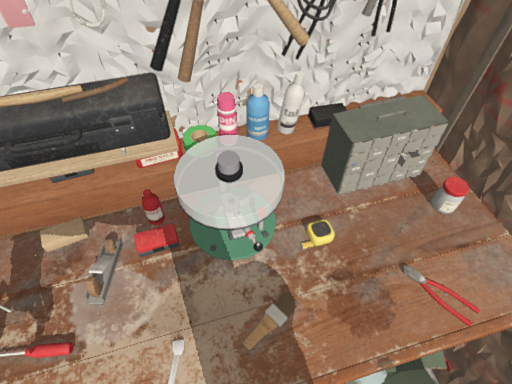

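View pics/side0.png

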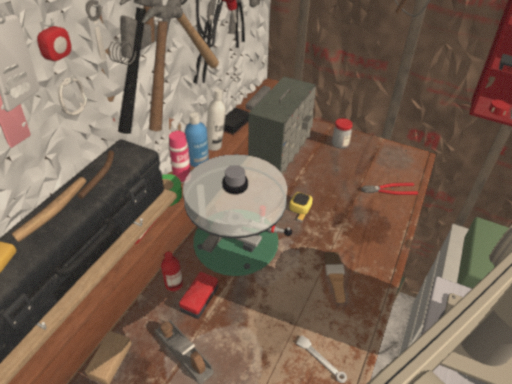

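Both views show the station, with the knob at top ≈(258,246) and side ≈(288,231). I'll enlarge both.

```bash
python3 - <<'E'
from h import *
a=cv2.imread('pics/top0.png')[130:270,165:345]; b=cv2.imread('pics/side0.png')[145:285,150:330]
cv2.imwrite('pics/crop.png',np.vstack([cv2.resize(a,None,fx=4,fy=4,interpolation=cv2.INTER_CUBIC)]))
cv2.imwrite('pics/crop2.png',cv2.resize(b,None,fx=4,fy=4,interpolation=cv2.INTER_CUBIC))
E
```

```text
(no output)
```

View pics/crop.png

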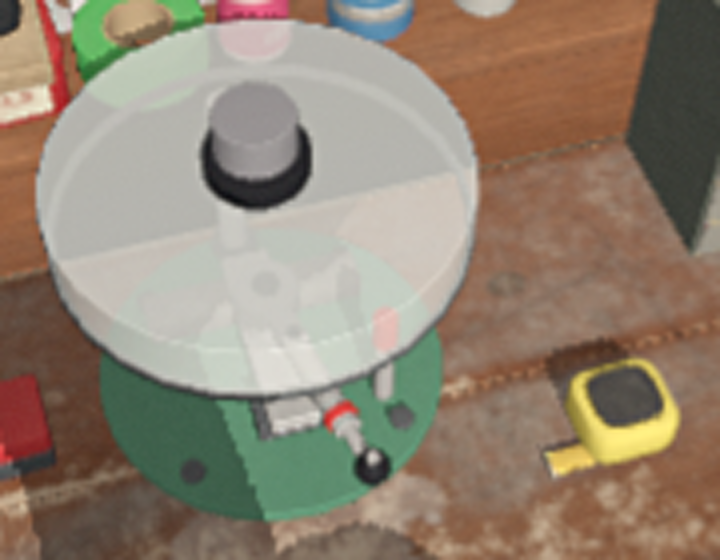

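View pics/crop2.png

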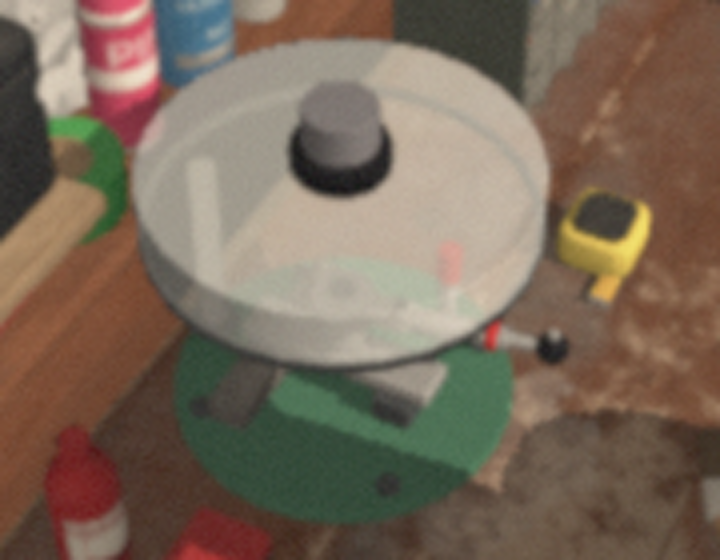

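The top crop shows the knob at (373,466), the stub top at (255,112), and the sleeve top at (386,311). The side crop has the knob at (552,346), the stub top at (341,105), and the sleeve top at (451,246). I'll triangulate from these.

```bash
python3 - <<'E'
from h import *
T=lambda x,y:(165+x/4-.4,130+y/4-.4); S=lambda x,y:(150+x/4-.4,145+y/4-.4)
for n,a,b in [('knob',(373,466),(552,346)),('stub',(255,112),(341,105)),('stopTop',(386,313),(451,246)),('footholeL',(193,470),(201,406)),('tape',(625,395),(605,215))]:
    p,e=tri(T(*a),S(*b)); print(n,p.round(4),round(e,4))
k=[plane('top',*T(373,466),.09),plane('side',*S(552,346),.09)]
s=[plane('top',*T(255,112),.27),plane('side',*S(341,105),.27)]
st=[plane('top',*T(386,313),.106),plane('side',*S(451,246),.106)]
print(k,s,st)
c=np.mean(s,0);d=np.mean(k,0)-c;e=np.mean(st,0)-c
print(np.hypot(*d[:2]),np.degrees(np.arctan2(d[1],d[0])),np.hypot(*e[:2]),np.degrees(np.arctan2(e[1],e[0])))
E
```

```text
knob [ 0.566  -0.0413  0.0914] 0.0009
stub [ 0.7124 -0.0127  0.2707] 0.0016
stopTop [ 0.6624 -0.0804  0.11  ] 0.002
footholeL [ 0.7467  0.0522 -0.0424] 0.1272
tape [ 0.5986 -0.2346  0.0374] 0.0008
[array([ 0.56725418, -0.04177453,  0.09      ]), array([ 0.56601133, -0.04222653,  0.09      ])] [array([ 0.7141158 , -0.01319141,  0.27      ]), array([ 0.71192637, -0.01261045,  0.27      ])] [array([ 0.66627409, -0.08176261,  0.106     ]), array([ 0.66306367, -0.08320066,  0.106     ])]
0.1492525673292808 -168.7570983162487 0.0847313988393218 -124.79575354824847
```

```bash
cat >> h.py <<'E'
B=np.array([.713,-.013]); Z=.09
def pose(th,psi=None,back=0.,lean=32,r=.15):
    psi=th if psi is None else psi
    a,p,l=np.radians([th,psi,lean])
    o=np.array([np.cos(p),np.sin(p),0]); z=-o*np.sin(l)-np.array([0,0,np.cos(l)])
    y=-np.array([-np.sin(p),np.cos(p),0]); M=np.c_[np.cross(y,z),y,z]
    k=np.r_[B+r*np.array([np.cos(a),np.sin(a)]),Z]
    return k+z*(.011-back),M
def cur():
    s=observe(); return np.array(s['ee_pos']),R.from_euler('xyz',s['eef_rot'],degrees=True).as_matrix()
def rows(targets,jaw,start=None):
    p,M=start or cur(); out=[]
    for (q,N,n) in targets:
        w=R.from_matrix(M.T@N).as_rotvec()/n
        for i in range(n):
            M2=M@R.from_rotvec(w).as_matrix() if i<n-1 else N
            d=M.T@((q-p)/(n-i)); out.append([*np.degrees(R.from_matrix(M.T@M2).as_rotvec()).round(1),*(100*d).round(2),jaw])
            p=p+(q-p)/(n-i); M=M2
    print(str([[float(x) for x in r] for r in out]).replace('],','],\n')); return out
E
python3 - <<'E'
from h import *
print(plane('top',157,240,.03),plane('top',152,205,.08))
q,N=pose(-168.8,back=.11); print(q,N[:,2])
rows([(q,N,16)],0)
E
```

```text
[0.69736508 0.20452447 0.03      ] [0.7802905  0.19680976 0.08      ]
[ 0.51439385 -0.05232508  0.17395676] [ 0.51982703  0.10292852 -0.8480481 ]
[[-0.6, -1.9, -2.0, -3.1, -2.83, 0.41, 0.0],
 [-0.6, -1.9, -2.0, -2.98, -2.94, 0.48, 0.0],
 [-0.6, -1.9, -2.0, -2.86, -3.05, 0.55, 0.0],
 [-0.6, -1.9, -2.0, -2.73, -3.15, 0.61, 0.0],
 [-0.6, -1.9, -2.0, -2.59, -3.26, 0.67, 0.0],
 [-0.6, -1.9, -2.0, -2.45, -3.35, 0.72, 0.0],
 [-0.6, -1.9, -2.0, -2.3, -3.44, 0.77, 0.0],
 [-0.6, -1.9, -2.0, -2.15, -3.53, 0.81, 0.0],
 [-0.6, -1.9, -2.0, -2.0, -3.61, 0.84, 0.0],
 [-0.6, -1.9, -2.0, -1.84, -3.69, 0.87, 0.0],
 [-0.6, -1.9, -2.0, -1.68, -3.76, 0.89, 0.0],
 [-0.6, -1.9, -2.0, -1.51, -3.83, 0.9, 0.0],
 [-0.6, -1.9, -2.0, -1.34, -3.89, 0.91, 0.0],
 [-0.6, -1.9, -2.0, -1.17, -3.94, 0.91, 0.0],
 [-0.6, -1.9, -2.0, -1.0, -3.99, 0.91, 0.0],
 [-0.6, -1.9, -2.0, -0.83, -4.03, 0.9, 0.0]]
```

>>> servo_tool:
  motion:
    - [-0.6, -1.9, -2.0, -3.1, -2.83, 0.41, 0]
    - [-0.6, -1.9, -2.0, -2.98, -2.94, 0.48, 0]
    - [-0.6, -1.9, -2.0, -2.86, -3.05, 0.55, 0]
    - [-0.6, -1.9, -2.0, -2.73, -3.15, 0.61, 0]
    - [-0.6, -1.9, -2.0, -2.59, -3.26, 0.67, 0]
    - [-0.6, -1.9, -2.0, -2.45, -3.35, 0.72, 0]
    - [-0.6, -1.9, -2.0, -2.3, -3.44, 0.77, 0]
    - [-0.6, -1.9, -2.0, -2.15, -3.53, 0.81, 0]

```text
time_s: 1.1
ee_pos: [0.3708, 0.2501, 0.2053]
eef_rot: [177.4, 15.7, 173.5]
wrist_force: [0.3, 0.1, -0.2]
gripper_width: 0.0856
grip_force: 0.0
```

>>> servo_tool:
  motion:
    - [-0.6, -1.9, -2.0, -2.0, -3.61, 0.84, 0]
    - [-0.6, -1.9, -2.0, -1.84, -3.69, 0.87, 0]
    - [-0.6, -1.9, -2.0, -1.68, -3.76, 0.89, 0]
    - [-0.6, -1.9, -2.0, -1.51, -3.83, 0.9, 0]
    - [-0.6, -1.9, -2.0, -1.34, -3.89, 0.91, 0]
    - [-0.6, -1.9, -2.0, -1.17, -3.94, 0.91, 0]
    - [-0.6, -1.9, -2.0, -1.0, -3.99, 0.91, 0]
    - [-0.6, -1.9, -2.0, -0.83, -4.03, 0.9, 0]

```text
time_s: 2.1
ee_pos: [0.5118, -0.0542, 0.1704]
eef_rot: [179.4, 31.5, -169.6]
wrist_force: [0.8, 2.4, -0.0]
gripper_width: 0.0851
grip_force: 0.0
```

>>> servo_tool:
  motion:
    - [0, 0, 0, 0, 0, 0, 0]

```text
time_s: 2.22
ee_pos: [0.5112, -0.0555, 0.1693]
eef_rot: [179.3, 31.4, -170.0]
wrist_force: [-1.2, -0.2, -0.3]
gripper_width: 0.0857
grip_force: 0.0
```

```bash
python3 - <<'E'
from h import *
q,N=pose(-168.8,back=.11);p,M=cur();print(p-q,np.degrees(R.from_matrix(N.T@M).as_rotvec()),observe()['joints'])
a,_=grab('top','top1');b,_=grab('side','side1')
cv2.imwrite('pics/v1.png',np.hstack([cv2.resize(a[120:280,165:315],(400,427)),cv2.resize(b[130:290,170:320],(400,427))]))
q,N=pose(-168.8,back=0.04);rows([(q,N,4),(*pose(-168.8),3)],0)
E
```

```text
[-0.0031935  -0.00320852 -0.00468092] [-0.11653904  0.6324777   0.99711603] [ -24.28628932  -32.12683817  132.12637911   21.60289293   55.63548567
 -132.95322608]
[[0.1, -0.2, -0.2, -0.15, -0.0, 1.71, 0.0],
 [0.1, -0.2, -0.2, -0.14, -0.0, 1.71, 0.0],
 [0.1, -0.2, -0.2, -0.14, -0.0, 1.71, 0.0],
 [0.1, -0.2, -0.2, -0.13, -0.0, 1.71, 0.0],
 [0.0, 0.0, 0.0, -0.0, 0.0, 1.33, 0.0],
 [0.0, 0.0, 0.0, -0.0, -0.0, 1.33, 0.0],
 [0.0, 0.0, 0.0, -0.0, -0.0, 1.33, 0.0]]
```

View pics/v1.png

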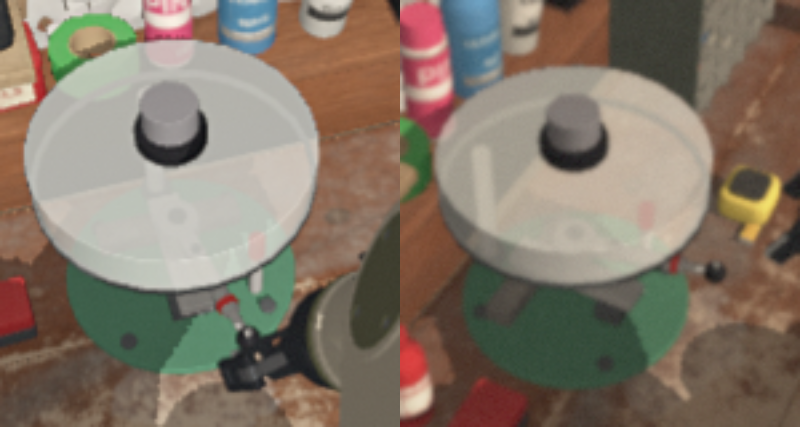

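The gripper leans in over the knob (top view ≈(248,333), side view ≈(713,271)) and nothing is touching. Joint 6 is at −133°, close to its limit, so I'll flip the gripper half a turn, which gives the same grasp.

>>> servo_tool:
  motion:
    - [0, 0, 10, 0, 0, 0, 0]
    - [0, 0, 10, 0, 0, 0, 0]
    - [0, 0, 10, 0, 0, 0, 0]
    - [0, 0, 10, 0, 0, 0, 0]
    - [0, 0, 10, 0, 0, 0, 0]
    - [0, 0, 10, 0, 0, 0, 0]

```text
time_s: 3.08
ee_pos: [0.5114, -0.0509, 0.1708]
eef_rot: [151.8, 14.4, 126.6]
wrist_force: [0.6, 0.2, -0.0]
gripper_width: 0.0852
grip_force: 0.0
```

>>> servo_tool:
  motion:
    - [0, 0, 10, 0, 0, 0, 0]
    - [0, 0, 10, 0, 0, 0, 0]
    - [0, 0, 10, 0, 0, 0, 0]
    - [0, 0, 10, 0, 0, 0, 0]
    - [0, 0, 10, 0, 0, 0, 0]
    - [0, 0, 10, 0, 0, 0, 0]

```text
time_s: 3.82
ee_pos: [0.5114, -0.0509, 0.1707]
eef_rot: [152.4, -15.8, 74.2]
wrist_force: [0.4, -1.5, -0.1]
gripper_width: 0.0854
grip_force: 0.0
```

>>> servo_tool:
  motion:
    - [0, 0, 10, 0, 0, 0, 0]
    - [0, 0, 10, 0, 0, 0, 0]
    - [0, 0, 10, 0, 0, 0, 0]
    - [0, 0, 10, 0, 0, 0, 0]
    - [0, 0, 10, 0, 0, 0, 0]
    - [0, 0, 10, 0, 0, 0, 0]
    - [0, 0, 0, 0, 0, 0, 0]

```text
time_s: 4.7
ee_pos: [0.5115, -0.0512, 0.1707]
eef_rot: [-179.4, -31.4, 10.5]
wrist_force: [-1.5, -0.2, -0.0]
gripper_width: 0.0855
grip_force: 0.0
```

```bash
sed -i 's/y=-np.array/y=np.array/' h.py; python3 - <<'E'
from h import *
q,N=pose(-168.8,back=.11);p,M=cur();print(p-q,np.degrees(R.from_matrix(N.T@M).as_rotvec()),observe()['joints'])
rows([(*pose(-168.8,back=.04),4),(*pose(-168.8),3)],0)
E
```

```text
[-0.00293732  0.00111831 -0.00325169] [ 0.27420138 -0.54852698  0.60139112] [-23.77541762 -32.40014001 132.17542506  21.52100931  55.70514187
  47.20034036]
[[-0.1, 0.1, -0.2, 0.12, 0.05, 1.72, 0.0],
 [-0.1, 0.1, -0.2, 0.11, 0.05, 1.72, 0.0],
 [-0.1, 0.1, -0.2, 0.11, 0.05, 1.72, 0.0],
 [-0.1, 0.1, -0.2, 0.1, 0.04, 1.72, 0.0],
 [0.0, 0.0, 0.0, 0.0, -0.0, 1.33, 0.0],
 [0.0, 0.0, 0.0, 0.0, 0.0, 1.33, 0.0],
 [0.0, 0.0, 0.0, 0.0, 0.0, 1.33, 0.0]]
```

>>> servo_tool:
  motion:
    - [-0.1, 0.1, -0.2, 0.12, 0.05, 1.72, 0]
    - [-0.1, 0.1, -0.2, 0.11, 0.05, 1.72, 0]
    - [-0.1, 0.1, -0.2, 0.11, 0.05, 1.72, 0]
    - [-0.1, 0.1, -0.2, 0.1, 0.04, 1.72, 0]
    - [0, 0, 0, 0, 0, 0, 0]

```text
time_s: 5.32
ee_pos: [0.5502, -0.0454, 0.1128]
eef_rot: [179.8, -31.7, 11.5]
wrist_force: [0.6, 0.1, -0.3]
gripper_width: 0.0854
grip_force: 0.0
```

```bash
python3 - <<'E'
from h import *
q,N=pose(-168.8,back=.04);p,M=cur();print(p-q,np.degrees(R.from_matrix(N.T@M).as_rotvec()),observe()['joints'])
a,_=grab('top','top2');b,_=grab('side','side2')
cv2.imwrite('pics/v2.png',np.hstack([cv2.resize(a[205:285,210:290],(400,400),interpolation=2),cv2.resize(b[190:270,245:325],(400,400),interpolation=2)]))
rows([(*pose(-168.8),3)],0)
E
```

```text
[-0.00061073 -0.00028366 -0.00176338] [-0.06085264 -0.29149218 -0.27925495] [-20.38774798 -20.08936888 130.22877648  23.06614452  44.4557729
  45.20681888]
[[0.0, 0.1, 0.1, 0.01, -0.04, 1.33, 0.0],
 [0.0, 0.1, 0.1, 0.01, -0.03, 1.33, 0.0],
 [0.0, 0.1, 0.1, 0.01, -0.03, 1.33, 0.0]]
```

View pics/v2.png

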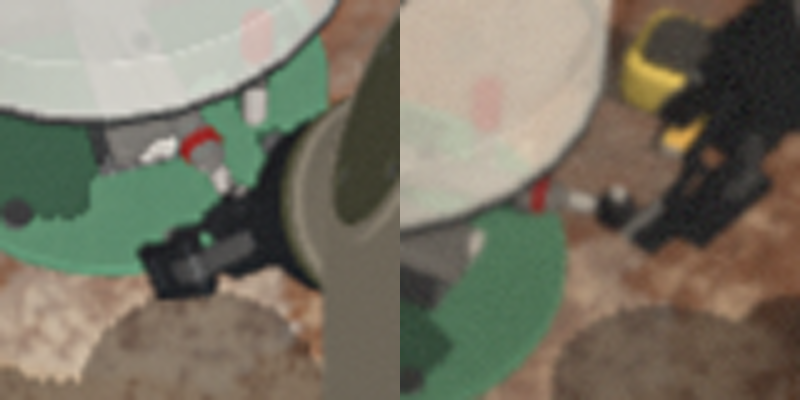

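The open fingers straddle the line to the knob (side crop, knob at (617,208)). I'll go in and close.

>>> servo_tool:
  motion:
    - [0, 0.1, 0.1, 0, -0.03, 1.3, 0]
    - [0, 0.1, 0.1, 0, -0.03, 1.3, 0]
    - [0, 0.1, 0.1, 0, -0.03, 1.3, 0]
    - [0, 0, 0, 0, 0, 0, 0]

```text
time_s: 5.92
ee_pos: [0.5708, -0.0417, 0.0812]
eef_rot: [180.0, -32.1, 11.0]
wrist_force: [-0.3, -1.0, 0.3]
gripper_width: 0.0854
grip_force: 0.0
```

>>> servo_tool:
  motion:
    - [0, 0, 0, 0, 0, 0, 0.5]
    - [0, 0, 0, 0, 0, 0, 0.7]
    - [0, 0, 0, 0, 0, 0, 1]
    - [0, 0, 0, 0, 0, 0, 1]
    - [0, 0, 0, 0, 0, 0, 1]
    - [0, 0, 0, 0, 0, 0, 1]

```text
time_s: 6.68
ee_pos: [0.5709, -0.0421, 0.0812]
eef_rot: [180.0, -32.1, 10.9]
wrist_force: [-6.1, -0.7, 4.5]
gripper_width: 0.0211
grip_force: 58.4
```

```bash
python3 - <<'E'
from h import *
q,N=pose(-168.8);p,M=cur();print(p-q,np.degrees(R.from_matrix(N.T@M).as_rotvec()));s=observe();print(s['joints'],s['wrist_force'],s['gripper_width'],s['grip_force'])
rows([(*pose(-168.8-1.5*i,-168.8-.9*i),1) for i in range(1,9)],1,start=pose(-168.8))
E
```

```text
[-0.00063211 -0.00110671  0.00049406] [-0.19069612  0.13561567  0.24844191]
[-18.93720582 -13.11088736 128.66349233  25.06637753  38.57573846
  44.00725048] [-6.11425188 -0.71278048  4.52476692] 0.021057861175446155 58.3812153339386
[[-0.5, -0.0, 0.8, 0.0, -0.38, 0.0, 1.0],
 [-0.5, 0.0, 0.8, 0.01, -0.38, 0.0, 1.0],
 [-0.5, 0.0, 0.8, 0.01, -0.38, 0.01, 1.0],
 [-0.5, -0.0, 0.8, 0.01, -0.38, 0.01, 1.0],
 [-0.5, 0.0, 0.8, 0.02, -0.38, 0.01, 1.0],
 [-0.5, -0.0, 0.8, 0.02, -0.38, 0.01, 1.0],
 [-0.5, -0.0, 0.8, 0.03, -0.38, 0.02, 1.0],
 [-0.5, -0.0, 0.8, 0.03, -0.38, 0.02, 1.0]]
```

The width is 21 mm and the knob pushes the tool back, so the grasp is shallow. I'll go in another 4 mm.

>>> servo_tool:
  motion:
    - [0, 0, 0, 0, 0, 0, 0.5]
    - [0, 0, 0, 0, 0, 0.2, 0.4]
    - [0, 0, 0, 0, 0, 0.2, 0.4]
    - [0, 0, 0, 0, 0, 0, 0.7]
    - [0, 0, 0, 0, 0, 0, 1]
    - [0, 0, 0, 0, 0, 0, 1]

```text
time_s: 7.42
ee_pos: [0.573, -0.0416, 0.0777]
eef_rot: [180.0, -32.1, 10.9]
wrist_force: [-2.3, 0.1, 1.3]
gripper_width: 0.021
grip_force: 58.4
```

>>> servo_tool:
  motion:
    - [-0.5, 0, 0.8, 0, -0.38, 0, 1]
    - [-0.5, 0, 0.8, 0.01, -0.38, 0, 1]
    - [-0.5, 0, 0.8, 0.01, -0.38, 0.01, 1]
    - [-0.5, 0, 0.8, 0.01, -0.38, 0.01, 1]
    - [-0.5, 0, 0.8, 0.02, -0.38, 0.01, 1]
    - [-0.5, 0, 0.8, 0.02, -0.38, 0.01, 1]

```text
time_s: 8.18
ee_pos: [0.5702, -0.0188, 0.0776]
eef_rot: [180.0, -32.1, 5.2]
wrist_force: [-5.5, -1.2, 3.0]
gripper_width: 0.021
grip_force: 58.6
```

```bash
cat >> h.py <<'E'
def stat():
    s=observe(); p,M=cur(); k=p-M[:,2]*.007; d=k[:2]-B; th=np.degrees(np.arctan2(d[1],d[0]))%360-360
    t=np.array([-d[1],d[0]])/np.hypot(*d); f=np.array(s['wrist_force'])
    print('th %.2f r %.4f z %.4f Ft %.1f Fr %.1f Fz %.1f'%(th,np.hypot(*d),k[2],f[:2]@t,f[:2]@d/np.hypot(*d),f[2]), s['joints'].round(0))
E
python3 - <<'E'
from h import *
stat()
a,b=-177.8,-174.2
rows([(*pose(a-1.*i,b-.7*i),1) for i in range(1,9)],1,start=pose(a,b))
E
```

```text
th -177.59 r 0.1466 z 0.0835 Ft 1.0 Fr 5.6 Fz 3.0 [-13. -14. 130.  17.  35.  60.]
[[-0.4, -0.0, 0.6, 0.02, -0.25, 0.01, 1.0],
 [-0.4, 0.0, 0.6, 0.02, -0.25, 0.01, 1.0],
 [-0.4, 0.0, 0.6, 0.02, -0.25, 0.01, 1.0],
 [-0.4, -0.0, 0.6, 0.02, -0.25, 0.01, 1.0],
 [-0.4, 0.0, 0.6, 0.02, -0.25, 0.01, 1.0],
 [-0.4, -0.0, 0.6, 0.02, -0.25, 0.01, 1.0],
 [-0.4, 0.0, 0.6, 0.02, -0.25, 0.01, 1.0],
 [-0.4, 0.0, 0.6, 0.02, -0.25, 0.01, 1.0]]
```

>>> servo_tool:
  motion:
    - [-0.4, 0, 0.6, 0.02, -0.25, 0.01, 1]
    - [-0.4, 0, 0.6, 0.02, -0.25, 0.01, 1]
    - [-0.4, 0, 0.6, 0.02, -0.25, 0.01, 1]
    - [-0.4, 0, 0.6, 0.02, -0.25, 0.01, 1]

```text
time_s: 8.68
ee_pos: [0.5703, -0.0095, 0.0776]
eef_rot: [179.8, -32.1, 2.4]
wrist_force: [-9.6, -9.4, 6.1]
gripper_width: 0.021
grip_force: 59.1
```

```bash
python3 -c "from h import *;stat()"
```

```text
th -181.32 r 0.1465 z 0.0836 Ft 9.6 Fr 9.4 Fz 6.1 [-10. -15. 130.  12.  33.  69.]
```

>>> servo_tool:
  motion:
    - [-0.4, 0, 0.6, 0.02, -0.25, 0.01, 1]
    - [-0.4, 0, 0.6, 0.02, -0.25, 0.01, 1]

```text
time_s: 8.93
ee_pos: [0.5705, -0.0051, 0.0776]
eef_rot: [179.7, -32.1, 1.0]
wrist_force: [-11.4, -11.3, 5.6]
gripper_width: 0.0211
grip_force: 59.1
```

```bash
python3 - <<'E'
from h import *
stat()
a,b=-183.8,-178.4
rows([(*pose(a-1.*i,b-.7*i),1) for i in [1,6,12,18,24]],1,start=pose(a,b))
E
```

```text
th -183.08 r 0.1465 z 0.0835 Ft 11.9 Fr 10.7 Fz 5.6 [ -9. -15. 131.   9.  33.  74.]
[[-0.4, 0.0, 0.6, 0.02, -0.25, 0.01, 1.0],
 [-1.9, 0.0, 3.0, 0.16, -1.26, 0.1, 1.0],
 [-2.2, -0.0, 3.6, 0.23, -1.5, 0.15, 1.0],
 [-2.2, 0.0, 3.6, 0.28, -1.49, 0.17, 1.0],
 [-2.2, 0.0, 3.6, 0.32, -1.48, 0.2, 1.0]]
```

The ratchet engaged at about −180.5°. I'll carry on in small steps and ease slightly outwards to shed the radial load.

>>> servo_tool:
  motion:
    - [-0.4, 0, 0.6, -0.02, -0.25, -0.02, 1]
    - [-0.4, 0, 0.6, -0.02, -0.25, -0.02, 1]
    - [-0.4, 0, 0.6, -0.02, -0.25, -0.02, 1]

```text
time_s: 9.3
ee_pos: [0.5707, 0.0021, 0.0785]
eef_rot: [179.6, -32.2, -1.2]
wrist_force: [4.7, -11.5, -4.4]
gripper_width: 0.0211
grip_force: 58.8
```

```bash
python3 -c "from h import *;stat()"
```

```text
th -185.94 r 0.1469 z 0.0844 Ft 10.9 Fr -5.8 Fz -4.4 [ -7. -15. 131.   5.  32.  82.]
```

>>> servo_tool:
  motion:
    - [-0.4, 0, 0.6, -0.02, -0.25, -0.02, 1]
    - [-0.4, 0, 0.6, -0.02, -0.25, -0.02, 1]
    - [-0.4, 0, 0.6, -0.02, -0.25, -0.02, 1]

```text
time_s: 9.68
ee_pos: [0.5713, 0.0092, 0.0795]
eef_rot: [179.6, -32.4, -3.3]
wrist_force: [19.6, -13.9, -14.2]
gripper_width: 0.0206
grip_force: 59.4
```

```bash
python3 -c "from h import *;stat()"
```

```text
th -188.79 r 0.1472 z 0.0854 Ft 10.7 Fr -21.5 Fz -14.2 [ -4. -15. 130.   0.  32.  89.]
```

>>> servo_tool:
  motion:
    - [-0.4, 0, 0.6, 0.06, -0.25, 0.04, 1]
    - [-0.4, 0, 0.6, 0.06, -0.25, 0.04, 1]
    - [-0.4, 0, 0.6, 0.06, -0.25, 0.04, 1]

```text
time_s: 10.05
ee_pos: [0.5728, 0.0167, 0.0783]
eef_rot: [179.5, -32.2, -5.4]
wrist_force: [4.5, -13.4, -5.2]
gripper_width: 0.0211
grip_force: 60.4
```

```bash
python3 -c "from h import *;stat()"
```

```text
th -191.81 r 0.1471 z 0.0843 Ft 12.2 Fr -7.1 Fz -5.2 [ -2. -14. 130.  -4.  32.  97.]
```

>>> servo_tool:
  motion:
    - [-0.4, 0, 0.6, 0.04, -0.25, 0.02, 1]
    - [-0.4, 0, 0.6, 0.04, -0.25, 0.02, 1]
    - [-0.4, 0, 0.6, 0.04, -0.25, 0.02, 1]

```text
time_s: 10.42
ee_pos: [0.5743, 0.024, 0.078]
eef_rot: [179.4, -32.2, -7.5]
wrist_force: [2.4, -12.6, -2.7]
gripper_width: 0.0207
grip_force: 60.5
```

```bash
python3 -c "from h import *;stat()"
```

```text
th -194.76 r 0.1472 z 0.0839 Ft 11.6 Fr -5.6 Fz -2.7 [  0. -13. 129.  -9.  32. 104.]
```

```bash
python3 - <<'E'
from h import *
a,b=-194.8,-187.5
rows([(*pose(a-1.*i,b),1) for i in range(1,13)],1,start=pose(a,b))
E
```

```text
[[0.0, 0.0, 0.0, 0.03, -0.26, 0.02, 1.0],
 [0.0, 0.0, 0.0, 0.03, -0.26, 0.02, 1.0],
 [0.0, 0.0, 0.0, 0.04, -0.26, 0.02, 1.0],
 [0.0, 0.0, 0.0, 0.04, -0.26, 0.03, 1.0],
 [0.0, 0.0, 0.0, 0.05, -0.26, 0.03, 1.0],
 [0.0, 0.0, 0.0, 0.05, -0.26, 0.03, 1.0],
 [0.0, 0.0, 0.0, 0.05, -0.25, 0.03, 1.0],
 [0.0, 0.0, 0.0, 0.06, -0.25, 0.04, 1.0],
 [0.0, 0.0, 0.0, 0.06, -0.25, 0.04, 1.0],
 [0.0, 0.0, 0.0, 0.06, -0.25, 0.04, 1.0],
 [0.0, 0.0, 0.0, 0.07, -0.25, 0.04, 1.0],
 [0.0, 0.0, 0.0, 0.07, -0.25, 0.04, 1.0]]
```

>>> servo_tool:
  motion:
    - [0, 0, 0, 0.04, -0.26, 0.03, 1]
    - [0, 0, 0, 0.04, -0.26, 0.03, 1]

```text
time_s: 10.68
ee_pos: [0.5756, 0.029, 0.0775]
eef_rot: [179.4, -32.1, -7.5]
wrist_force: [-1.8, -12.0, -0.5]
gripper_width: 0.0209
grip_force: 60.9
```

```bash
python3 -c "from h import *;stat()"
```

```text
th -196.80 r 0.1473 z 0.0835 Ft 12.0 Fr -1.8 Fz -0.5 [  1. -13. 129.  -9.  33. 105.]
```

>>> servo_tool:
  motion:
    - [0, 0, 0, 0.05, -0.26, 0.03, 1]
    - [0, 0, 0, 0.05, -0.26, 0.03, 1]

```text
time_s: 10.92
ee_pos: [0.5774, 0.0344, 0.0776]
eef_rot: [179.5, -32.1, -7.5]
wrist_force: [-0.8, -7.4, 0.2]
gripper_width: 0.0209
grip_force: 61.1
```

```bash
python3 -c "from h import *;stat()"
```

```text
th -199.01 r 0.1473 z 0.0835 Ft 7.2 Fr -1.6 Fz 0.2 [  2. -12. 128. -10.  33. 106.]
```

The force dropped from 12.0 to 7.2 N, so the handle is breaking away. I'll continue in small steps.

>>> servo_tool:
  motion:
    - [0, 0, 0, 0.05, -0.25, 0.03, 1]

```text
time_s: 11.05
ee_pos: [0.5786, 0.0373, 0.0777]
eef_rot: [179.5, -32.1, -7.5]
wrist_force: [-0.4, -3.9, -0.9]
gripper_width: 0.0211
grip_force: 60.9
```

```bash
python3 -c "from h import *;stat()"
```

```text
th -200.21 r 0.1472 z 0.0837 Ft 3.8 Fr -0.9 Fz -0.9 [  2. -12. 128. -10.  33. 107.]
```

>>> servo_tool:
  motion:
    - [0, 0, 0, 0.05, -0.25, 0.03, 1]

```text
time_s: 11.18
ee_pos: [0.5798, 0.0401, 0.078]
eef_rot: [179.5, -32.2, -7.5]
wrist_force: [0.4, -5.8, -1.7]
gripper_width: 0.0209
grip_force: 60.8
```

```bash
python3 -c "from h import *;stat()"
```

```text
th -201.40 r 0.1470 z 0.0839 Ft 5.2 Fr -2.5 Fz -1.7 [  2. -12. 128. -11.  33. 108.]
```

>>> servo_tool:
  motion:
    - [0, 0, 0, 0.02, -0.1, 0.01, 1]
    - [0, 0, 0, 0, 0, 0, 1]

```text
time_s: 11.42
ee_pos: [0.5799, 0.0408, 0.0778]
eef_rot: [179.5, -32.1, -7.5]
wrist_force: [0.2, -7.9, -1.7]
gripper_width: 0.0213
grip_force: 60.8
```

```bash
python3 - <<'E'
from h import *
stat()
a,b=-202,-187.5
t=[(*pose(a+2.5*i,b+1.25*i),1) for i in range(1,27)]
rows(t,1,start=pose(a,b))
E
```

```text
th -201.68 r 0.1472 z 0.0837 Ft 7.3 Fr -3.1 Fz -1.7 [  3. -12. 128. -11.  33. 108.]
[[0.7, 0.0, -1.1, -0.13, 0.62, -0.08, 1.0],
 [0.7, 0.0, -1.1, -0.12, 0.63, -0.07, 1.0],
 [0.7, 0.0, -1.1, -0.1, 0.63, -0.06, 1.0],
 [0.7, 0.0, -1.1, -0.09, 0.63, -0.06, 1.0],
 [0.7, 0.0, -1.1, -0.08, 0.63, -0.05, 1.0],
 [0.7, 0.0, -1.1, -0.07, 0.64, -0.04, 1.0],
 [0.7, 0.0, -1.1, -0.06, 0.64, -0.03, 1.0],
 [0.7, -0.0, -1.1, -0.04, 0.64, -0.03, 1.0],
 [0.7, 0.0, -1.1, -0.03, 0.64, -0.02, 1.0],
 [0.7, 0.0, -1.1, -0.02, 0.64, -0.01, 1.0],
 [0.7, 0.0, -1.1, -0.01, 0.64, -0.0, 1.0],
 [0.7, -0.0, -1.1, 0.0, 0.64, 0.0, 1.0],
 [0.7, 0.0, -1.1, 0.02, 0.64, 0.01, 1.0],
 [0.7, 0.0, -1.1, 0.03, 0.64, 0.02, 1.0],
 [0.7, 0.0, -1.1, 0.04, 0.64, 0.03, 1.0],
 [0.7, -0.0, -1.1, 0.05, 0.64, 0.03, 1.0],
 [0.7, 0.0, -1.1, 0.07, 0.64, 0.04, 1.0],
 [0.7, -0.0, -1.1, 0.08, 0.64, 0.05, 1.0],
 [0.7, 0.0, -1.1, 0.09, 0.63, 0.06, 1.0],
 [0.7, -0.0, -1.1, 0.1, 0.63, 0.06, 1.0],
 [0.7, 0.0, -1.1, 0.11, 0.63, 0.07, 1.0],
 [0.7, -0.0, -1.1, 0.12, 0.62, 0.08, 1.0],
 [0.7, -0.0, -1.1, 0.14, 0.62, 0.09, 1.0],
 [0.7, 0.0, -1.1, 0.15, 0.62, 0.09, 1.0],
 [0.7, -0.0, -1.1, 0.16, 0.61, 0.1, 1.0],
 [0.7, 0.0, -1.1, 0.17, 0.61, 0.11, 1.0]]
```

The force went through its minimum and is rising again, so the wrench has clicked. Now swing back.

>>> servo_tool:
  motion:
    - [0.7, 0, -1.1, -0.13, 0.62, -0.08, 1]
    - [0.7, 0, -1.1, -0.12, 0.63, -0.07, 1]
    - [0.7, 0, -1.1, -0.1, 0.63, -0.06, 1]
    - [0.7, 0, -1.1, -0.09, 0.63, -0.06, 1]
    - [0.7, 0, -1.1, -0.08, 0.63, -0.05, 1]
    - [0.7, 0, -1.1, -0.07, 0.64, -0.04, 1]

```text
time_s: 12.18
ee_pos: [0.571, 0.0045, 0.0787]
eef_rot: [179.6, -32.2, 0.3]
wrist_force: [7.1, -0.5, -5.5]
gripper_width: 0.0212
grip_force: 60.5
```

```bash
python3 -c "from h import *;stat()"
```

```text
th -186.85 r 0.1468 z 0.0846 Ft -0.3 Fr -7.1 Fz -5.5 [ -7. -15. 131.   6.  33.  78.]
```

>>> servo_tool:
  motion:
    - [0.7, 0, -1.1, -0.06, 0.64, -0.03, 1]
    - [0.7, 0, -1.1, -0.04, 0.64, -0.03, 1]
    - [0.7, 0, -1.1, -0.03, 0.64, -0.02, 1]
    - [0.7, 0, -1.1, -0.02, 0.64, -0.01, 1]
    - [0.7, 0, -1.1, -0.01, 0.64, 0, 1]
    - [0.7, 0, -1.1, 0, 0.64, 0, 1]

```text
time_s: 12.92
ee_pos: [0.5716, -0.0337, 0.0789]
eef_rot: [179.7, -32.2, 8.1]
wrist_force: [10.5, 1.8, -7.3]
gripper_width: 0.0208
grip_force: 60.3
```

```bash
python3 -c "from h import *;stat()"
```

```text
th -171.68 r 0.1467 z 0.0848 Ft -0.2 Fr -10.6 Fz -7.3 [-16. -14. 129.  21.  36.  52.]
```

>>> servo_tool:
  motion:
    - [0.7, 0, -1.1, 0.04, 0.64, 0.02, 1]
    - [0.7, 0, -1.1, 0.05, 0.64, 0.03, 1]
    - [0.7, 0, -1.1, 0.06, 0.64, 0.04, 1]
    - [0.7, 0, -1.1, 0.06, 0.64, 0.04, 1]
    - [0.7, 0, -1.1, 0.08, 0.64, 0.05, 1]
    - [0.7, 0, -1.1, 0.09, 0.64, 0.06, 1]
    - [0.7, 0, -1.1, 0.1, 0.63, 0.06, 1]
    - [0.7, 0, -1.1, 0.1, 0.63, 0.06, 1]

```text
time_s: 13.92
ee_pos: [0.5884, -0.0819, 0.0785]
eef_rot: [179.8, -32.1, 18.5]
wrist_force: [-1.1, -0.1, -0.5]
gripper_width: 0.0212
grip_force: 61.0
```

```bash
python3 -c "from h import *;stat()"
```

```text
th -151.33 r 0.1461 z 0.0844 Ft -0.5 Fr 1.0 Fz -0.5 [-26.  -6. 123.  32.  44.  26.]
```

>>> servo_tool:
  motion:
    - [0.7, 0, -1.1, 0.12, 0.63, 0.08, 1]
    - [0.7, 0, -1.1, 0.13, 0.62, 0.08, 1]
    - [0.7, 0, -1.1, 0.14, 0.62, 0.09, 1]

```text
time_s: 14.3
ee_pos: [0.5991, -0.0982, 0.0785]
eef_rot: [179.8, -32.0, 22.4]
wrist_force: [-2.7, -1.0, 0.9]
gripper_width: 0.0212
grip_force: 61.1
```

```bash
python3 - <<'E'
from h import *
stat();b=cur()[1][:,2];psi=np.degrees(np.arctan2(-b[1],-b[0]));print(psi)
a=-144;rows([(*pose(a+i,psi),1) for i in range(1,10)],1,start=pose(a,psi))
E
```

```text
th -143.58 r 0.1458 z 0.0845 Ft -0.8 Fr 2.8 Fz 0.9 [-28.  -2. 119.  34.  47.  19.]
-157.9674770976857
[[0.0, 0.0, 0.0, 0.06, 0.25, 0.03, 1.0],
 [0.0, 0.0, 0.0, 0.06, 0.25, 0.04, 1.0],
 [0.0, 0.0, 0.0, 0.06, 0.25, 0.04, 1.0],
 [0.0, 0.0, 0.0, 0.07, 0.25, 0.04, 1.0],
 [0.0, 0.0, 0.0, 0.07, 0.25, 0.04, 1.0],
 [0.0, 0.0, 0.0, 0.07, 0.25, 0.05, 1.0],
 [0.0, 0.0, 0.0, 0.08, 0.25, 0.05, 1.0],
 [0.0, 0.0, 0.0, 0.08, 0.24, 0.05, 1.0],
 [0.0, 0.0, 0.0, 0.08, 0.24, 0.05, 1.0]]
```

>>> servo_tool:
  motion:
    - [0, 0, 0, 0.05, 0.25, 0.03, 1]
    - [0, 0, 0, 0.05, 0.25, 0.03, 1]
    - [0, 0, 0, 0.06, 0.25, 0.04, 1]
    - [0, 0, 0, 0.06, 0.25, 0.04, 1]

```text
time_s: 14.8
ee_pos: [0.6052, -0.1062, 0.0786]
eef_rot: [179.8, -32.1, 22.3]
wrist_force: [-0.0, 0.1, -0.9]
gripper_width: 0.021
grip_force: 61.0
```

```bash
python3 -c "from h import *;stat()"
```

```text
th -139.61 r 0.1460 z 0.0845 Ft -0.1 Fr -0.0 Fz -0.9 [-29.  -0. 117.  34.  47.  19.]
```

>>> servo_tool:
  motion:
    - [0, 0, 0, 0.07, 0.25, 0.04, 1]
    - [0, 0, 0, 0.07, 0.25, 0.04, 1]

```text
time_s: 15.05
ee_pos: [0.6086, -0.1102, 0.0786]
eef_rot: [179.8, -32.1, 22.3]
wrist_force: [1.0, 2.5, -2.8]
gripper_width: 0.0208
grip_force: 61.1
```

```bash
python3 -c "from h import *;stat()"
```

```text
th -137.55 r 0.1461 z 0.0845 Ft -1.2 Fr -2.4 Fz -2.8 [-29.   0. 117.  34.  47.  18.]
```

>>> servo_tool:
  motion:
    - [0, 0, 0, 0.08, 0.25, 0.05, 1]

```text
time_s: 15.18
ee_pos: [0.6098, -0.1116, 0.0782]
eef_rot: [179.9, -32.0, 22.3]
wrist_force: [-8.5, 5.6, 3.2]
gripper_width: 0.0209
grip_force: 62.5
```

```bash
python3 -c "from h import *;stat()"
```

```text
th -136.83 r 0.1462 z 0.0841 Ft -9.9 Fr 2.3 Fz 3.2 [-29.   1. 116.  34.  47.  18.]
```

>>> servo_tool:
  motion:
    - [0, 0, 0, 0.08, 0.24, 0.05, 1]

```text
time_s: 15.3
ee_pos: [0.6107, -0.1127, 0.0777]
eef_rot: [-180.0, -31.9, 22.4]
wrist_force: [-18.6, 6.8, 9.5]
gripper_width: 0.0211
grip_force: 64.5
```

```bash
python3 -c "from h import *;stat()"
```

```text
th -136.27 r 0.1463 z 0.0836 Ft -17.7 Fr 8.7 Fz 9.5 [-29.   1. 116.  34.  47.  18.]
```

The handle is on the stop at −136.5°, as predicted. I'll relieve the press, open, and back out along the fingers.

>>> servo_tool:
  motion:
    - [0, 0, 0, -0.1, -0.25, -0.06, 1]
    - [0, 0, 0, 0, 0, 0, 0.7]
    - [0, 0, 0, 0, 0, 0, 0.3]
    - [0, 0, 0, 0, 0, 0, 0]
    - [0, 0, 0, 0, 0, 0, 0]
    - [0, 0, 0, 0, 0, 0, 0]

```text
time_s: 16.05
ee_pos: [0.6103, -0.1125, 0.0788]
eef_rot: [179.8, -32.1, 22.3]
wrist_force: [0.0, 0.0, 0.2]
gripper_width: 0.0853
grip_force: 0.0
```

>>> servo_tool:
  motion:
    - [0, 0, 0, 0, 0, -1, 0]
    - [0, 0, 0, 0, 0, -2, 0]
    - [0, 0, 0, 0, 0, -2.5, 0]
    - [0, 0, 0, 0, 0, -2.5, 0]
    - [0, 0, 0, 0, 0, -2.5, 0]
    - [0, 0, 0, 0, 0, -2, 0]
    - [0, 0, 0, 0, 0, 0, 0]

```text
time_s: 16.92
ee_pos: [0.5492, -0.1383, 0.187]
eef_rot: [179.6, -32.2, 22.4]
wrist_force: [0.1, -0.1, -1.1]
gripper_width: 0.0855
grip_force: 0.0
```

```bash
python3 - <<'E'
from h import *
stat()
a,_=grab('top','top3');b,_=grab('side','side3')
cv2.imwrite('pics/v3.png',np.hstack([cv2.resize(a[150:270,190:310],(400,400),interpolation=2),cv2.resize(b[160:280,210:330],(400,400),interpolation=2)]))
E
```

```text
th -142.87 r 0.2099 z 0.1929 Ft 0.1 Fr -0.0 Fz -1.1 [-36. -16. 119.  31.  62.  21.]
```

View pics/v3.png

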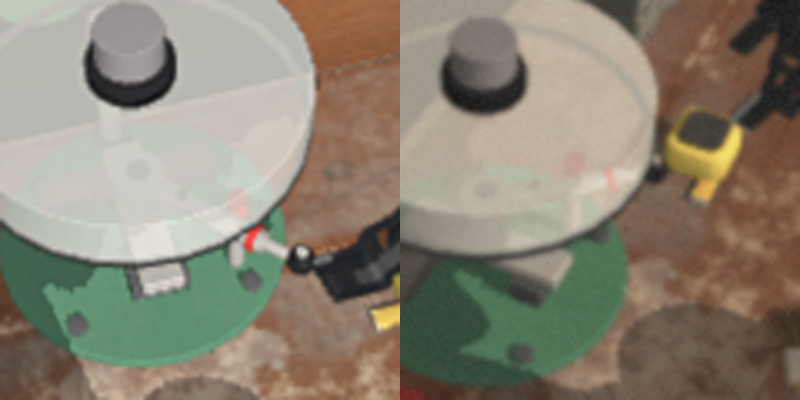

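The knob, at (302,259) in the top crop and (656,168) in the side crop, is free of the gripper. The handle is straight and lies against the red post. I'll check the position and hand in.

```bash
python3 - <<'E'
from h import *
p,e=tri((190+302/3.333-.4,150+259/3.333-.4),(210+256/3.333-.4,160+168/3.333-.4)); d=p[:2]-B
print(p,e,np.hypot(*d),np.degrees(np.arctan2(d[1],d[0])))
if abs(np.degrees(np.arctan2(d[1],d[0]))+137)<4: print(close_job())
E
```

```text
[ 0.60054857 -0.11267084  0.09382006] 0.0013857493598333761 0.1502651060203806 -138.44796290391778
the job is handed in; nothing more can be done
None
```

The job is handed in: the wrench clicked without being forced past the click, and the straight handle is back at the red parking stop (knob measured at −138.4°, about 1.5–2° or 4–5 mm from where I felt the stop), let go with the gripper clear; I only checked the bit box, tape measure and oil bottle by path clearance, not in a final picture.

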